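Fetch the rear reagent bottle from a slotted lane rack and refill the lane in order

TASK

Take the purple-capped bottle from the back of the slotted rack and stand it in the round bottle holder for the next test. Bottles leave and enter the lane only through its open front end, so first stand the orange and the green one aside on the white pad; then put them back in order of use, green first, slid right home to the back stop, then orange close up in front of it. Keep all bottles upright and leave the blue- and white-capped bottles where they stand.

Things in the scene. Friction and masses are not known exactly. Their poses are not given: they have to be found in the camera images.
- orange_bottle: small amber dropper bottle with orange cap and label band, 20 to 70 g; body a cylinder 31 mm across up to 52 mm high, cap 18 mm across from there to the top at 70 mm; origin at the centre of its underside, z up. Starts in the rack's lane, as front or middle bottle.
- green_bottle: small amber dropper bottle with green cap and label band, 20 to 70 g; body a cylinder 31 mm across up to 52 mm high, cap 18 mm across from there to the top at 70 mm; origin at the centre of its underside, z up. Starts in the rack's lane, as front or middle bottle.
- purple_bottle: small amber dropper bottle with purple cap and label band, 20 to 70 g; body a cylinder 31 mm across up to 52 mm high, cap 18 mm across from there to the top at 70 mm; origin at the centre of its underside, z up. Starts in the rack's lane as the rearmost bottle.
- rack: fixed rack, one lane along its x, 170 x 68 mm; origin: centre of underside; x to the closed back, z up. Bottles stand on the slick black base (z 3 mm) between clear walls 38 mm apart, at start at x about 63, 30 and -3 mm. Two aluminium strips (z 58 to 60 mm) cover the lane from x -22 mm to the back; from the 24 mm slot between them only the caps stick out, 13 mm, so bottles only slide along x
- rack_apron (a point): centre of the open loading apron at the rack's front, on the base plate (rack x -60, y 0, z 3 mm), axes as the rack. A bottle centred here is clear of the cover and lifts straight off or is set down. Guides 19 mm high flare from 38 mm apart at the mouth to 54 mm at the front edge (rack x -82). The cover's slot flares from 24 to 34 mm between rack x -22 and -34
- rack_stop (a point): foot of the lane's back stop, on its front face (rack x 80, y 0, z 3 mm), axes as the rack: a bottle touching the stop has its centre 15.5 mm in front (-x) of it, the next bottle 31 mm farther. Grip caps with the fingers to either side across the lane (rack y), tips just above the cover strips, and slide with the bottle raised 1 to 2 mm (3 mm free below the cover): pressed down it drags and tilts
- pad: fixed flat white bench pad with a thin blue edge, 100 mm (its x) by 150 mm (its y), 2 mm thick; origin at the centre of its underside, z up. Both bottles fit on it side by side, 40 mm either side of its centre along y
- holder: fixed round dark steel bottle holder with an open well: outside 68 mm across, 16 mm high, well about 47 mm across with its floor 4 mm above the bench; origin at the centre of its underside, z up
- blue_bottle: bystander, not to be moved: loose white dropper bottle with a blue cap, 31 mm across, 74 mm high, standing about 85 mm from the holder's centre on its far (+x) side; origin at the centre of its underside
- white_bottle: bystander, not to be moved: loose all-white dropper bottle with a white cap, 31 mm across, 74 mm high, standing about 90 mm from the pad's centre on its far (+x) side; origin at the centre of its underside
Things that resemble listed ones, but are neither listed nor needed, are in the scene too. What is shaped like the orange_bottle but yellow is not meant.

How it is judged:
By the outcome, as a careful person would: the job done as asked, in the order asked, and still so for the second after the job is handed in, with the robot touching nothing.
It also fails if it takes over 115 s, if anything falls off the work surface, if the arm or the gripper's body presses on something with over 40 N, if the wrist force passes 120 N, or if a joint passes its speed limit or range.

ROBOT

A 6-joint arm with a two-finger parallel gripper is mounted at the origin on a cart in front of the work surface, level with it; the furniture and walls round the work are solid. World frame = base frame: x ahead of the robot, y to its left, z up, the work surface at z = 0. Lengths are in mm, angles in rad, forces in N, time in s.
With the tool pointing down it reaches from about 300 to 775 mm from the base axis. Payload 14.6 kg.
Tool frame: the origin (TCP) lies between the finger pads; the fingertips stand manip.tip_reach ahead of it and the grasp point (between the pads) lies 5 mm behind it (manip.tip_reach is the distance from the TCP to the fingertips, in mm); z points along the fingers, y is the line along which they close (so a half turn about z gives the same grasp; the last joint's range is limited). The gripper opens to 94 mm and grips with 3 to 60 N. Pads are 16 mm wide; open, the fingers measure 119 mm over their backs; the gripper's body (75 mm by 177 mm) begins 78 mm behind the grasp point.
Start: joints at [1.166, 0.3, 1.521, -0, 1.321, -0.067], TCP at [182.274, 518.908, 219.446] pointing down, gripper open.
Joint ranges: [-3.03, 3.03], [-0.79, 2.21], [0.23, 2.52], [-1.04, 4.18], [0, 3.07], [-2.55, 2.55]. Speed limits (rad/s): [2.22, 2.22, 2.57, 3.14, 3.14, 3.14].

INTERFACE

Orientations are given as [roll, pitch, yaw] about the fixed x, y, z axes, in that order (R = Rz(yaw) Ry(pitch) Rx(roll)).
In Python, from cell import manip gives the robot as it stands. The module is installed in compiled form; this text tells all that it offers.
- The arm moves only by the shell command python3 -m creep 'ROWS' [FORCE]. ROWS is JSON, a list of rows, each a list of 3 entries, a list of its own where there are three numbers: the opening, from -1 (shut) to 1 (fully open), then the shift along the tool's x, y, z in cm, then the turn about the tool's z in units of 5 degrees (1.0 is 5 degrees). In form: [[grip, [tx, ty, tz], roll], ...]. A call has 1 to 12 rows; each row is the pose to reach, as a shift and turn from the pose commanded when the call began, along the tool's axes at that moment; what a row does not reach only later rows make up. A row lasts 1/10 s, in which the tool goes at most 50 mm and 8.59 degrees, less where a joint would pass 70% of its speed; a pose out of reach is approached as far as the arm can. A call with a gripper value outside its range is refused whole. The fingers move at their own pace and stop on an object; FORCE is the grip in N (left out, the last holds). Time passes only in rows, so rows that repeat a pose let the fingers close. It gives the time, the measured TCP pose, the force, the opening and the grip force at its end, in the units of the state.
- manip.read_state(): the state, without advancing time (a new reading comes with each control period).
- manip.camera(name): name is "side" or "top"; returns the picture (480x640x3 uint8, red, green, blue); there is no depth.
- manip.camera_params(name): a dict with "fovy" (degrees; the focal length in pixels is half the picture's height over the tangent of half this angle, whatever the lens; pixels are square), "cx", "cy" (the principal point, pixels), "k1" (the pictures are not rectified: a ray, as slopes to the right and down, at radius r is drawn at 1 + k1 r^2 times it, then the intrinsics apply), "origin" and "attitude" of the camera in the world. Camera axes: x right, y down, z forward; pixel columns grow to the right and rows downward; lengths in mm; the calibration is good to about 2 mm. A picture is of the moment at which its call begins. camera_params takes no time and is no camera call.
- manip.sign_off(): hands the job in; it is judged then, once.
The state is a dict: "clock": time; "joints": joint angles; "qd": joint speeds; "effort": joint torques, N m; "eef_pos": TCP position; "eef_rot": TCP orientation; "wrist_force": force on the tool from outside, world axes, zero at the start; "moment": the same for the moment, N m; "finger_gap": finger opening in mm; "finger_force": force on a finger pad.
Only numpy, scipy, OpenCV 4.12 (cv2) and the standard library are available. Lean on these libraries where they do the work, as an engineer would, in place of code of your own. Each camera call takes 0.05 s, during which the arm holds its last target. There are 200 camera calls.

## Working session

There is one attempt and no reset: what is moved stays moved. The work goes in short steps, Python scripts to look and compute and a shell command to move; the robot and the scene stay as the last step left them, time stands still between calls to the robot, and variables do not carry over. Pictures are saved under pics/ and viewed, at most 14 in all, crops included, and the job is handed in when it is done.

```bash
mkdir -p pics
python3 - <<'E'
from cell import manip
import cv2
for n in("top","side"):
    cv2.imwrite(f"pics/{n}0.png",manip.camera(n)[:,:,::-1]); print(manip.camera_params(n))
print(manip.tip_reach,manip.read_state())
E
```

```text
{'fovy': 43.82962900994437, 'cx': 316.11130228961406, 'cy': 231.6990448999392, 'k1': 0.011053996432479266, 'origin': array([ 415.50203905,   95.39368653, 1087.66574935]), 'attitude': array([-3.03497973,  0.02736158, -1.57217705])}
{'fovy': 52.29340080247835, 'cx': 324.7479002964004, 'cy': 244.7575213552975, 'k1': -0.026534513323280034, 'origin': array([401.81302142, 937.42902102, 509.27142756]), 'attitude': array([-2.09751711,  0.02096641, -3.01237637])}
14.0 {'clock': 0.1, 'joints': array([ 1.16638500e+00,  3.00420430e-01,  1.52150763e+00,  2.97480206e-05,
        1.32066282e+00, -6.66228068e-02]), 'qd': array([-0.00028046, -0.00147885, -0.00071373, -0.00168395,  0.00041058,
        0.00052657]), 'effort': array([ 2.33444822e-03, -5.32638323e+01, -3.53286231e+01,  7.09785079e-02,
        2.34153948e-02, -8.26861583e-05]), 'eef_pos': array([182.19675141, 518.72604124, 218.9451797 ]), 'eef_rot': array([-3.14059856e+00, -9.52064159e-05,  2.80379671e+00]), 'wrist_force': array([ 0.46324742,  0.45844998, -0.5110463 ]), 'moment': array([-0.01510945, -0.01562957, -0.02458877]), 'finger_force': 0.0, 'finger_gap': 94.04209497055975}
```

View pics/top0.png

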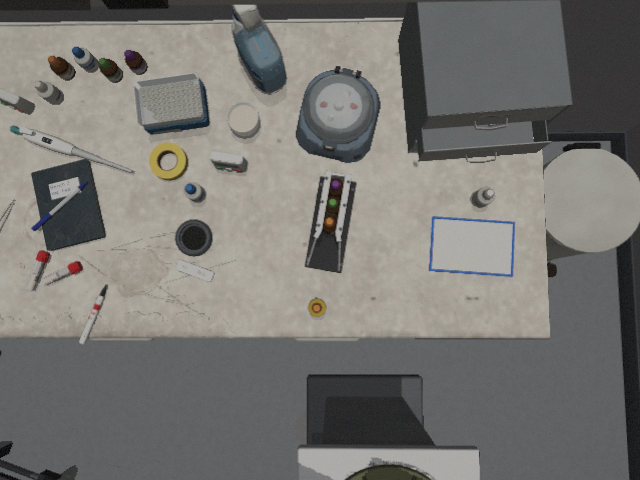

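View pics/side0.png

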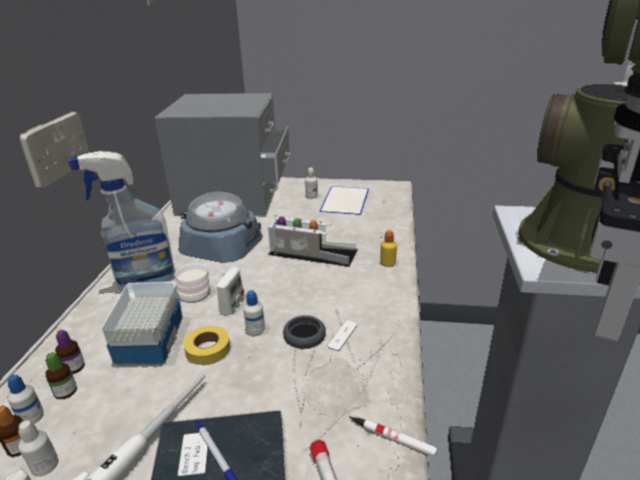

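The top view shows the rack lane with caps orange (330,223), green (333,203) and purple (336,184), and its open front at the bottom (324,270). The holder is at (193,237), the pad at (472,246), the blue bottle at (193,191) and the white bottle at (485,197).

Lookalikes are the loose bottles at the upper left (60,67), (108,68) and (134,61), and the yellow one at (317,307). The lane bottles fit because they stand in the slotted rack. I'll confirm that in a crop.

```bash
cat > h.py <<'E'
import numpy as np, cv2
from cell import manip
from scipy.spatial.transform import Rotation as R
def cam(n):
    p=manip.camera_params(n); f=240/np.tan(np.radians(p["fovy"])/2)
    return p,f,R.from_euler("xyz",p["attitude"]).as_matrix()
def px2w(n,uv,z):
    p,f,M=cam(n); d=np.array([(uv[0]-p["cx"])/f,(uv[1]-p["cy"])/f]); s=d.copy()
    for _ in range(20): s=d/(1+p["k1"]*(s@s))
    r=M@np.array([*s,1]); o=np.array(p["origin"]); return (o+r*(z-o[2])/r[2])[:2]
def w2px(n,X):
    p,f,M=cam(n); c=M.T@(np.array(X)-p["origin"]); s=c[:2]/c[2]; s=s*(1+p["k1"]*(s@s))
    return s*f+[p["cx"],p["cy"]]
E
python3 - <<'E'
import cv2
a=cv2.imread("pics/top0.png")
l=cv2.resize(a[165:285,295:365],None,fx=5,fy=5,interpolation=cv2.INTER_CUBIC)
r=cv2.resize(a[175:275,150:240],None,fx=5,fy=5,interpolation=cv2.INTER_CUBIC)
r=cv2.copyMakeBorder(r,0,100,0,0,cv2.BORDER_CONSTANT)
cv2.imwrite("pics/crop1.png",cv2.hconcat([l,r])[:, :800])
cv2.imwrite("pics/crop2.png",cv2.resize(a[180:285,420:530],None,fx=5,fy=5,interpolation=cv2.INTER_CUBIC))
E
```

```text
(no output)
```

View pics/crop1.png

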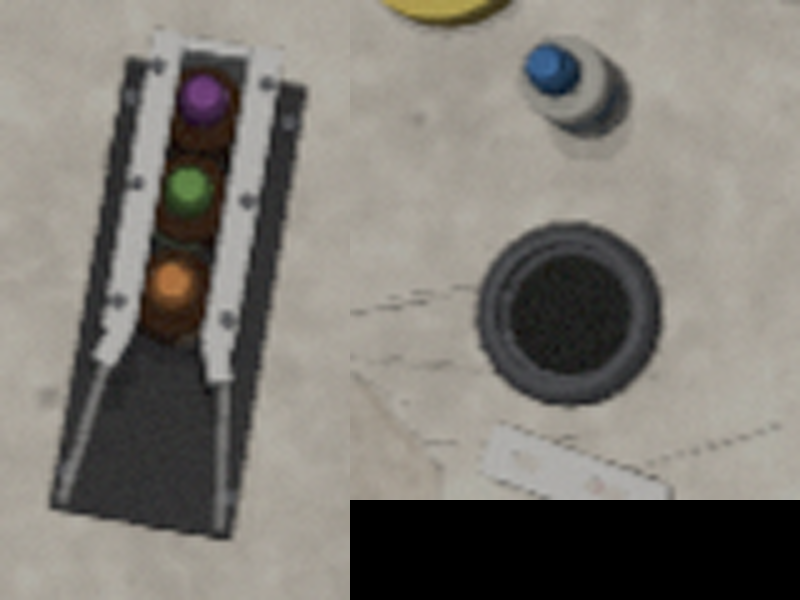

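View pics/crop2.png

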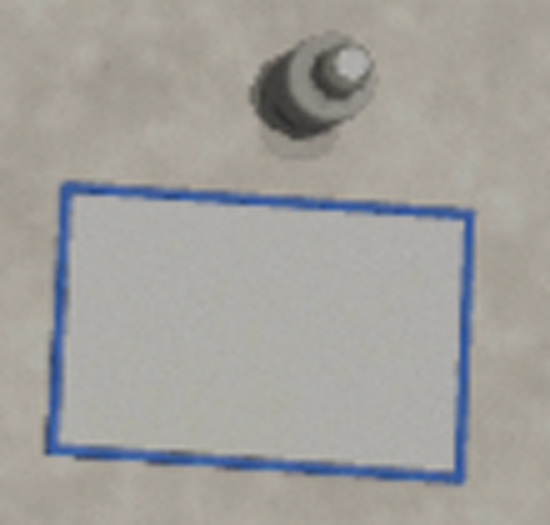

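The crops confirm the lane order from the front: orange, green, purple, all with amber bodies. They also give rack, holder and pad outlines clear enough to measure.

```bash
python3 - <<'E'
from h import *
f=lambda u,o:(np.array(u)+.5)/5-.5+o
A=np.array([295,165]);B=np.array([420,180]);C=np.array([150,175])
P=lambda u,o,z:px2w("top",f(u,o),z)
fl,fr,br,bl=[P(u,A,3) for u in [(50,508),(230,540),(307,86),(128,58)]]
print("rack corners",fl,fr,br,bl,"len",np.linalg.norm(bl-fl),np.linalg.norm(br-fr),"w",np.linalg.norm(fl-fr))
c=(fl+fr+br+bl)/4; ax=(bl+br-fl-fr); yaw=np.arctan2(ax[1],ax[0]); 
ay=(fl+bl-fr-br); print("c",c,"yaw",yaw, np.arctan2(-ay[0],ay[1]))
e=ax/np.linalg.norm(ax);n=np.array([-e[1],e[0]])
a=cv2.imread("pics/top0.png");
hsv=cv2.cvtColor(a,cv2.COLOR_BGR2HSV)
for nm,u,z in [("o",(172,282),73),("g",(188,188),73),("p",(206,94),73)]:
    w=P(u,A,z); print(nm,w,(w-c)@e,(w-c)@n)
q=[P(u,B,2) for u in [(65,184),(474,211),(462,480),(50,452)]]
print("pad",np.mean(q,0),"yaw",np.arctan2(*(q[0]-q[3])[::-1]),np.linalg.norm(q[0]-q[3]),np.linalg.norm(q[0]-q[1]))
print("pad corners",q)
print("holder",P((219,313),C,16),"blue",P((203,68),C,74),"white",P((352,63),B,74),"yellow",px2w("top",(317,307),60))
for X in [(*c,3),(*P((219,313),C,16),16),(*np.mean(q,0),2)]: print("side px",w2px("side",X))
S=manip.read_state();print(np.degrees(S["eef_rot"][2]))
E
python3 -c "
import cv2;a=cv2.imread('pics/side0.png')
cv2.imwrite('pics/crop3.png',cv2.resize(a[200:350,250:410],None,fx=4,fy=4,interpolation=cv2.INTER_CUBIC)[:600,:800])"
```

```text
rack corners [468.64540533 145.95124014] [456.86712025  80.58930227] [623.79268502  51.28540416] [634.73041464 117.22155958] len 168.55154957130526 169.47820691097252 w 66.4146890456531
c [546.00890631  98.76187654] yaw -0.17253676334207255 -0.17131512195681925
o [542.51070872 100.89594224] -3.812638482411562 1.5018024395145138
g [575.04644282  95.27737386] 29.204625762400383 1.5524560180700053
p [607.78545541  88.93396402] 62.546592525779445 0.9239295315549568
pad [ 504.83283204 -157.63688089] yaw -0.0771807182542397 97.99687217324701 147.75036876195003
pad corners [array([558.94179113, -87.80171146]), array([ 548.29398878, -235.16790764]), array([ 450.85889718, -227.33215513]), array([461.23665108, -80.24574934])]
holder [521.19268681 347.37467818] blue [600.77759168 341.05505549] white [ 590.56167965 -173.90750482] yellow [396.08269507 122.02618006]
side px [312.74398145 250.07367632]
side px [304.37834037 324.45457361]
side px [344.85852196 198.16028913]
160.6457180119514
```

View pics/crop3.png

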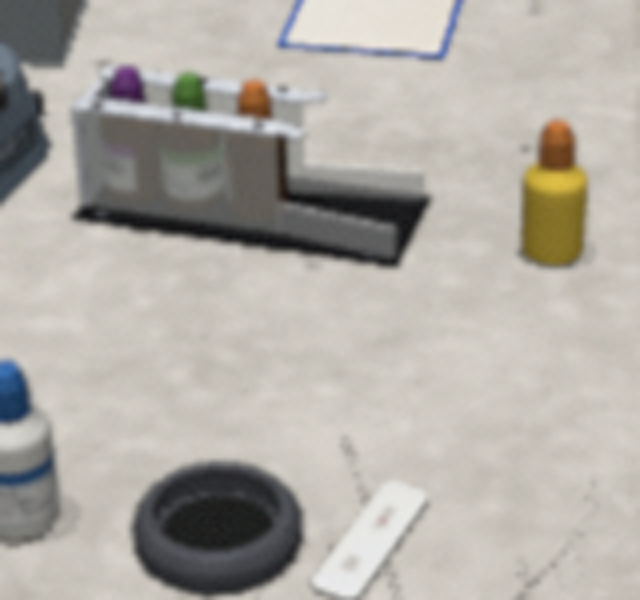

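The side crop shows the orange, green and purple cap tops at (314,220), (297,218) and (282,217), inside the clear lane. The decoy with the yellow body stands apart at (389,248). I'll cross-check the two cameras against each other.

Run:
```python
from h import *
g=lambda u:(np.array(u)+.5)/4-.5+[250,200]
for nm,u in [("o",(255,84)),("g",(189,77)),("p",(127,70))]: print(nm,px2w("side",g(u),72))
print("front corners",px2w("side",g((398,264)),0),px2w("side",g((430,198)),3),"backleft",px2w("side",g((75,217)),0))
h=np.array([521.2,347.4]);t=np.linspace(0,6.28,200)
for z in(16,0):
  q=np.array([w2px("side",(h[0]+34*np.cos(a),h[1]+34*np.sin(a),z)) for a in t]); q=((q-[250,200])+.5)*4-.5
  print(z,q.min(0),q.max(0))
# move to hover above orange: tool frame deltas from current, orientation target yaw 170.1deg
S=manip.read_state();p=S["eef_pos"];y=np.radians(160.65)
d=np.array([542.5,99.5])-p[:2];print("tool x,y cm",(d@[np.cos(y),np.sin(y)])/10,(d@[np.sin(y),-np.cos(y)])/10)
```

```text
o [541.92906623 102.14889417]
g [575.37990764  97.62364422]
p [607.42290299  92.84078278]
front corners [468.14548765 145.12106429] [456.9794294   86.60089804] backleft [633.94325111 117.05415618]
16 [132.31007152 445.72987664] [305.53038526 557.21545126]
0 [134.9274557  476.62474398] [306.32258881 589.29021565]
tool x,y cm -47.88559690763115 -27.616275179604333
```

```bash
python3 -m creep '[[0,[-4,-2.3,0],-0.2],[0,[-8,-4.6,0],-0.4],[0,[-12,-6.9,0],-0.6],[0,[-16,-9.2,0],-0.8],[0,[-20,-11.5,0],-1],[0,[-24,-13.8,0],-1.2],[0,[-28,-16.1,0],-1.4],[0,[-32,-18.4,0],-1.6],[0,[-36,-20.7,0],-1.8],[0,[-40,-23,1],-1.9],[0,[-44,-25.3,2],-1.9],[-0.1,[-47.8,-27.5,4],-1.9]]' 10
python3 -m creep '[[-0.1,[0,0,0],0],[-0.1,[0,0,0],0],[-0.1,[0,0,0],0]]'
cat >> h.py <<'E'
def go(xy,z=None):
    S=manip.read_state();p=S["eef_pos"];y=S["eef_rot"][2];d=np.array(xy)-p[:2]
    print("at",p.round(1),"yaw",np.degrees(y).round(2),"gap",S["finger_gap"].round(1),"F",S["wrist_force"].round(1),"t",S["clock"].round(1))
    print("go cm",((d@[np.cos(y),np.sin(y)])/10).round(2),((d@[np.sin(y),-np.cos(y)])/10).round(2),None if z is None else ((p[2]-z)/10).round(2))
E
python3 -c "
from h import *
go((542.3,101),77)"
```

```text
clock: 1.3
eef_pos: [543.6, 99.3, 179.8]
eef_rot: [3.141, 0.002, 2.969]
wrist_force: [0.1, 0.4, -0.1]
finger_gap: 43.3
finger_force: 0.0
clock: 1.6
eef_pos: [541.7, 101.9, 179.9]
eef_rot: [3.141, 0.0, 2.97]
wrist_force: [0.3, 0.4, -0.4]
finger_gap: 42.4
finger_force: 0.0Traceback (most recent call last):
  File "<string>", line 3, in <module>
    go((542.3,101),77)
    ~~^^^^^^^^^^^^^^^^
  File "h.py", line 16, in go
    print("at",p.round(1),"yaw",np.degrees(y).round(2),"gap",S["finger_gap"].round(1),"F",S["wrist_force"].round(1),"t",S["clock"].round(1))
                                                             ^^^^^^^^^^^^^^^^^^^^^
AttributeError: 'float' object has no attribute 'round'
```

```bash
sed -i 's/S\["finger_gap"\].round(1)/round(S["finger_gap"],1)/;s/S\["clock"\].round(1)/round(S["clock"],1)/' h.py
python3 -m creep '[[-0.1,[0,0,2],0],[-0.1,[0,0,4],0],[-0.1,[0,0,6],0],[-0.1,[0,0,8],0],[-0.1,[0,0.1,9],0],[-0.1,[0,0.1,10],0],[-0.1,[0,0.1,10],0],[-0.1,[0,0.1,10],0]]'
python3 -c "
from h import *
go((542.3,101),76)
a=manip.camera('side')[:,:,::-1];b=manip.camera('top')[:,:,::-1]
r=lambda i:cv2.resize(i,(400,500),interpolation=cv2.INTER_CUBIC)
cv2.imwrite('pics/s1.png',cv2.hconcat([r(a[170:270,270:350]),r(b[165:265,290:370])]))"
```

```text
clock: 2.4
eef_pos: [542.5, 102.3, 80.2]
eef_rot: [3.141, 0.001, 2.97]
wrist_force: [-0.3, -1.1, 0.6]
finger_gap: 42.4
finger_force: 0.0
at [542.5 102.3  80.2] yaw 170.17 gap 42.4 F [-0.3 -1.1  0.6] t 2.4
go cm 0.0 -0.13 0.42
```

View pics/s1.png

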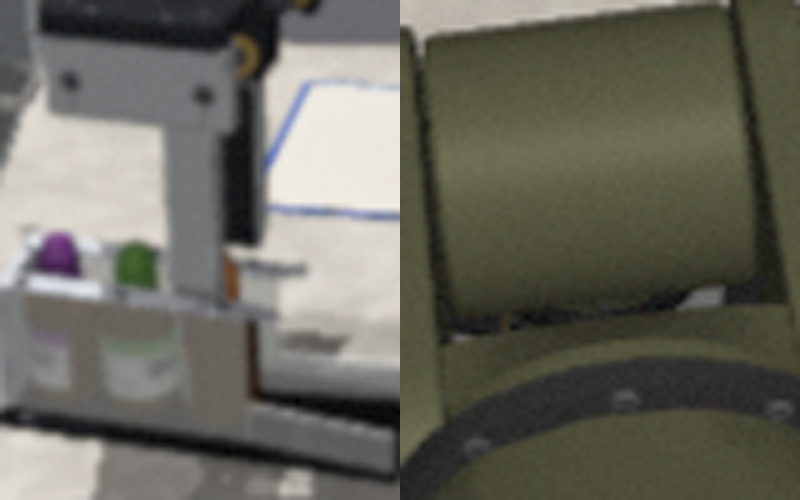

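The side view shows the finger beside the orange cap, with the green cap clear of it at (297,222). I'll go down 3 mm and close.

```bash
python3 -m creep '[[-0.1,[0,-0.05,0.2],0],[-0.1,[0,-0.05,0.35],0],[-0.3,[0,-0.05,0.35],0],[-0.5,[0,-0.05,0.35],0],[-0.7,[0,-0.05,0.35],0],[-0.8,[0,-0.05,0.35],0],[-0.8,[0,-0.05,0.35],0],[-0.8,[0,-0.05,0.35],0]]' 10
```

```text
clock: 3.3
eef_pos: [542.2, 101.5, 76.0]
eef_rot: [3.142, 0.0, 2.97]
wrist_force: [-0.0, 0.3, 0.0]
finger_gap: 17.5
finger_force: 10.0
```

```bash
python3 -m creep '[[-0.8,[0,0,-0.15],0],[-0.8,[0,0,-0.15],0],[-0.8,[0.5,0,-0.15],0],[-0.8,[1.2,0,-0.15],0],[-0.8,[2.0,0,-0.15],0],[-0.8,[3.0,0,-0.15],0],[-0.8,[4,0,-0.15],0],[-0.8,[5,0,-0.15],0],[-0.8,[5.7,0,-0.15],0],[-0.8,[5.7,0,-0.15],0],[-0.8,[5.7,0,-0.15],0]]' 15; python3 -m creep '[[-0.8,[0,0,-1],0],[-0.8,[0,0,-2.5],0],[-0.8,[0,0,-4],0],[-0.8,[0,0,-5],0],[-0.8,[0,0,-5],0]]'
python3 -c "
from h import *
go((501.7,-197.5),76)"
```

```text
clock: 4.4
eef_pos: [486.2, 111.3, 77.6]
eef_rot: [3.141, 0.0, 2.97]
wrist_force: [0.1, 0.7, -0.9]
finger_gap: 17.2
finger_force: 15.0
clock: 4.9
eef_pos: [486.8, 111.3, 128.9]
eef_rot: [3.141, 0.002, 2.969]
wrist_force: [0.4, 0.0, -0.6]
finger_gap: 17.3
finger_force: 15.0
at [486.8 111.3 128.9] yaw 170.14 gap 17.3 F [ 0.4  0.  -0.6] t 4.9
go cm -6.75 -30.17 5.29
```

```bash
python3 -m creep '[[-0.8,[-0.4,-2,0],0],[-0.8,[-1,-5,0],0],[-0.8,[-1.8,-8,0],0],[-0.8,[-2.6,-12,0],0],[-0.8,[-3.5,-16,0],0],[-0.8,[-4.4,-20,0],0],[-0.8,[-5.2,-23.5,0],0],[-0.8,[-6,-26.5,0],0],[-0.8,[-6.4,-28.5,0],0],[-0.8,[-6.7,-29.7,0],0],[-0.8,[-6.75,-30.2,0],0],[-0.8,[-6.75,-30.2,0],0]]'; python3 -m creep '[[-0.8,[0,0,1],0],[-0.8,[0,0,2.5],0],[-0.8,[0,0,4],0],[-0.8,[0,0,4.7],0],[-0.8,[0,0,5.1],0],[-0.8,[0,0,5.1],0],[-0.8,[0,0,5.1],0]]'
python3 -c "
from h import *
go((501.7,-197.5),75.3)"
```

```text
clock: 6.1
eef_pos: [500.8, -197.7, 127.2]
eef_rot: [3.141, -0.001, 2.969]
wrist_force: [-0.8, 0.7, 0.4]
finger_gap: 17.4
finger_force: 15.0
clock: 6.8
eef_pos: [501.1, -197.8, 76.9]
eef_rot: [-3.141, 0.001, 2.97]
wrist_force: [0.5, -0.9, 0.3]
finger_gap: 17.0
finger_force: 15.0
at [ 501.1 -197.8   76.9] yaw 170.16 gap 17.0 F [ 0.5 -0.9  0.3] t 6.8
go cm -0.05 0.04 0.16
```

```bash
python3 -m creep '[[-0.8,[0,0,0.1],0],[-0.8,[0,0,0.15],0],[-0.8,[0,0,0.15],0]]'; python3 -m creep '[[-0.6,[0,0,0],0],[-0.4,[0,0,0],0],[-0.2,[0,0,0],0],[-0.1,[0,0,0],0],[-0.1,[0,0,-1],0],[-0.1,[0,0,-3],0],[-0.1,[0,0,-5],0],[-0.1,[0,0,-7],0],[-0.1,[0,0,-7],0],[-0.1,[0,0,-7],0]]'
python3 -c "
from h import *
b=manip.camera('top')[:,:,::-1];a=manip.camera('side')[:,:,::-1]
r=lambda i:cv2.resize(i,(400,500),interpolation=cv2.INTER_CUBIC)
cv2.imwrite('pics/s2.png',cv2.hconcat([r(b[165:265,290:370]),r(a[130:255,270:370])]))
go((575.2,96),76)"
```

```text
clock: 7.1
eef_pos: [500.9, -197.8, 75.1]
eef_rot: [-3.142, 0.0, 2.97]
wrist_force: [0.2, -0.8, 0.4]
finger_gap: 17.4
finger_force: 15.0
clock: 8.1
eef_pos: [500.8, -197.8, 145.0]
eef_rot: [-3.141, 0.0, 2.97]
wrist_force: [-0.1, 0.5, 0.3]
finger_gap: 42.3
finger_force: 0.0
at [ 500.5 -197.6  144.1] yaw 170.15 gap 42.3 F [ 0.6 -0.9  0.7] t 8.2
go cm -2.34 30.21 6.81
```

View pics/s2.png

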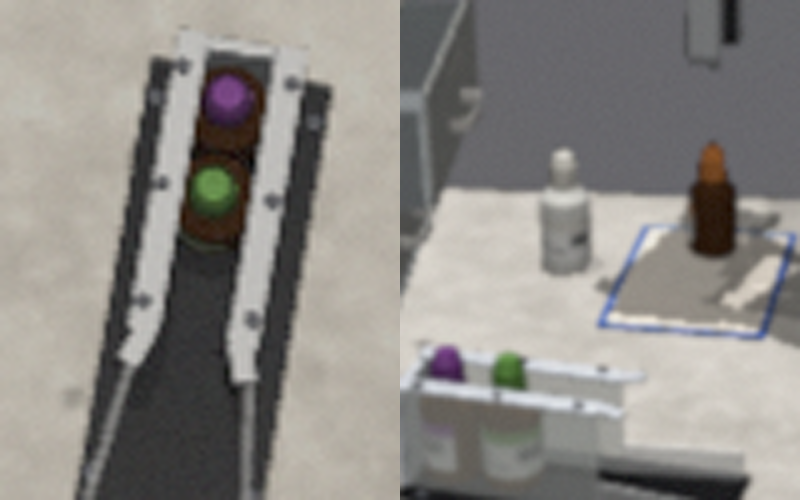

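Orange is upright on the pad at about (448,180) in the side picture, with green and purple untouched in the lane. Green is next.

```bash
python3 -m creep '[[-0.1,[-0.2,3,0],0],[-0.1,[-0.5,7,0],0],[-0.1,[-0.8,11,0],0],[-0.1,[-1.1,15,0],0],[-0.1,[-1.4,19,0],0],[-0.1,[-1.7,23,0],0],[-0.1,[-2,26,0],0],[-0.1,[-2.2,28.5,0],0],[-0.1,[-2.3,30,1],0],[-0.1,[-2.3,30.2,3],0],[-0.1,[-2.3,30.2,5],0],[-0.1,[-2.3,30.2,5.5],0]]'; python3 -m creep '[[-0.1,[0,0,0],0],[-0.1,[0,0,0],0]]'
python3 -c "
from h import *
go((575,96),76.3)"
```

```text
clock: 9.4
eef_pos: [573.7, 95.4, 86.6]
eef_rot: [-3.14, -0.005, 2.969]
wrist_force: [0.2, 0.0, -0.7]
finger_gap: 42.3
finger_force: 0.0
clock: 9.6
eef_pos: [575.5, 95.5, 90.5]
eef_rot: [3.141, 0.001, 2.969]
wrist_force: [0.1, 0.2, 0.4]
finger_gap: 42.2
finger_force: 0.0
at [575.5  95.5  90.5] yaw 170.12 gap 42.2 F [0.1 0.2 0.4] t 9.6
go cm 0.06 0.04 1.42
```

```bash
python3 -m creep '[[-0.1,[0.05,0.03,0.7],0],[-0.1,[0.05,0.03,1.4],0],[-0.1,[0.05,0.03,1.4],0],[-0.3,[0.05,0.03,1.4],0],[-0.5,[0.05,0.03,1.4],0],[-0.7,[0.05,0.03,1.4],0],[-0.8,[0.05,0.03,1.4],0],[-0.8,[0.05,0.03,1.4],0],[-0.8,[0.05,0.03,1.4],0]]' 10
```

```text
clock: 10.5
eef_pos: [574.9, 96.2, 76.1]
eef_rot: [3.141, 0.0, 2.97]
wrist_force: [1.2, -0.1, 1.1]
finger_gap: 17.3
finger_force: 10.0
```

Gripped. Rack x is about 29, so the pull is 9 cm.

```bash
python3 -m creep '[[-0.8,[0,0,-0.15],0],[-0.8,[0,0,-0.15],0],[-0.8,[0.5,0,-0.15],0],[-0.8,[1.5,0,-0.15],0],[-0.8,[2.5,0,-0.15],0],[-0.8,[3.7,0,-0.15],0],[-0.8,[5,0,-0.15],0],[-0.8,[6.3,0,-0.15],0],[-0.8,[7.5,0,-0.15],0],[-0.8,[8.4,0,-0.15],0],[-0.8,[9.0,0,-0.15],0],[-0.8,[9.0,0,-0.15],0]]' 15; python3 -m creep '[[-0.8,[0,0,0],0],[-0.8,[0,0,-1],0],[-0.8,[0,0,-2.5],0],[-0.8,[0,0,-4],0],[-0.8,[0,0,-5],0],[-0.8,[0,0,-5],0]]'
python3 -c "
from h import *
go((507.9,-117.8),75.1)"
```

```text
clock: 11.7
eef_pos: [485.5, 111.7, 77.6]
eef_rot: [3.142, 0.0, 2.97]
wrist_force: [-0.6, -0.4, -0.1]
finger_gap: 17.3
finger_force: 15.0
clock: 12.3
eef_pos: [486.9, 111.6, 128.9]
eef_rot: [3.141, 0.002, 2.97]
wrist_force: [0.2, 0.5, -0.2]
finger_gap: 17.5
finger_force: 15.0
at [486.9 111.6 128.9] yaw 170.14 gap 17.5 F [ 0.2  0.5 -0.2] t 12.3
go cm -6.0 -22.24 5.38
```

```bash
python3 -m creep '[[-0.8,[-0.5,-2,0],0],[-0.8,[-1.3,-5,0],0],[-0.8,[-2.3,-8.5,0],0],[-0.8,[-3.3,-12,0],0],[-0.8,[-4.2,-15.5,0],0],[-0.8,[-5,-18.5,0],0],[-0.8,[-5.6,-20.7,0],0],[-0.8,[-5.9,-21.8,0],0],[-0.8,[-6,-22.2,0],0],[-0.8,[-6,-22.2,0],0],[-0.8,[-6,-22.2,1],0],[-0.8,[-6,-22.2,2],0]]'; python3 -m creep '[[-0.8,[0,0,1],0],[-0.8,[0,0,2],0],[-0.8,[0,0,2.8],0],[-0.8,[0,0,3.1],0],[-0.8,[0,0,3.1],0],[-0.8,[0,0,3.1],0]]'
python3 -c "
from h import *
go((507.9,-117.8),75.1)"
```

```text
clock: 13.5
eef_pos: [507.2, -116.6, 106.6]
eef_rot: [3.142, 0.0, 2.971]
wrist_force: [-0.4, 0.1, -0.3]
finger_gap: 17.7
finger_force: 15.0
clock: 14.1
eef_pos: [507.4, -117.5, 76.7]
eef_rot: [-3.142, 0.0, 2.97]
wrist_force: [-0.0, -0.7, -0.4]
finger_gap: 17.3
finger_force: 15.0
at [ 507.4 -117.5   76.7] yaw 170.14 gap 17.3 F [-0.  -0.7 -0.4] t 14.1
go cm -0.05 -0.02 0.16
```

Set it down, release, rise, and go to purple at about (607.3, 90.5).

```bash
python3 -m creep '[[-0.8,[0,0,0.1],0],[-0.8,[0,0,0.15],0],[-0.8,[0,0,0.15],0],[-0.6,[0,0,0.15],0],[-0.4,[0,0,0.15],0],[-0.2,[0,0,0.15],0],[-0.1,[0,0,0.15],0],[-0.1,[0,0,-1],0],[-0.1,[0,0,-3],0],[-0.1,[0,0,-5],0],[-0.1,[0,0,-6],0],[-0.1,[0,0,-6],0]]'
python3 -c "
from h import *
go((607.3,90.3),76.3)"
```

```text
clock: 15.3
eef_pos: [507.8, -117.6, 138.0]
eef_rot: [-3.141, 0.003, 2.97]
wrist_force: [0.3, -0.7, 0.5]
finger_gap: 42.4
finger_force: 0.0
at [ 507.8 -117.6  138. ] yaw 170.15 gap 42.4 F [ 0.3 -0.7  0.5] t 15.3
go cm -6.24 22.18 6.17
```

```bash
python3 -m creep '[[-0.1,[-0.8,3,0],0],[-0.1,[-1.9,7,0],0],[-0.1,[-3,11,0],0],[-0.1,[-4.2,15,0],0],[-0.1,[-5.2,18.5,0],0],[-0.1,[-5.9,21,0],0],[-0.1,[-6.2,22,0],0],[-0.1,[-6.2,22.2,0],0],[-0.1,[-6.2,22.2,1.5],0],[-0.1,[-6.2,22.2,3],0],[-0.1,[-6.2,22.2,4.5],0],[-0.1,[-6.2,22.2,4.5],0]]'
python3 -c "
from h import *
go((607.3,90.3),76.3)
a=manip.camera('side')[:,:,::-1]
cv2.imwrite('pics/s3.png',cv2.resize(a[130:270,170:350],(720,560),interpolation=cv2.INTER_CUBIC))"
```

```text
clock: 16.5
eef_pos: [604.9, 89.9, 88.3]
eef_rot: [-3.14, -0.004, 2.969]
wrist_force: [-0.4, 0.1, -0.0]
finger_gap: 42.5
finger_force: 0.0
at [604.9  89.9  88.3] yaw 170.1 gap 42.5 F [-0.4  0.1 -0. ] t 16.5
go cm -0.23 0.08 1.2
```

View pics/s3.png

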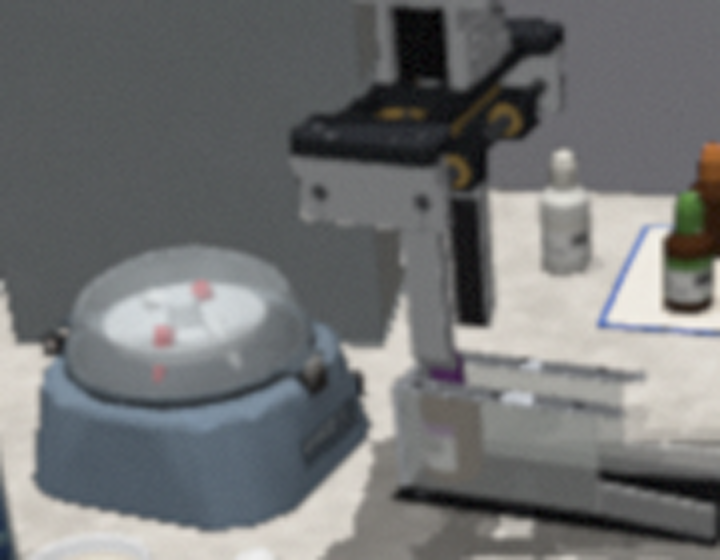

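The body is clear of the centrifuge, and green and orange stand upright on the pad. I'll let the arm settle, then grip purple.

```bash
python3 -m creep '[[-0.1,[0,0.05,0.4],0],[-0.1,[0,0.05,0.4],0],[-0.1,[0,0.05,0.4],0]]'
python3 -c "
from h import *
go((607.3,90.3),76.3)"
```

```text
clock: 16.85
eef_pos: [606.5, 91.2, 87.8]
eef_rot: [3.141, 0.001, 2.97]
wrist_force: [-0.1, -0.1, 0.1]
finger_gap: 42.2
finger_force: 0.0
at [606.5  91.2  87.8] yaw 170.15 gap 42.2 F [-0.1 -0.1  0.1] t 16.9
go cm -0.09 -0.08 1.15
```

```bash
python3 -m creep '[[-0.1,[-0.08,-0.08,0.6],0],[-0.1,[-0.08,-0.08,1.15],0],[-0.1,[-0.08,-0.08,1.15],0],[-0.3,[-0.08,-0.08,1.15],0],[-0.5,[-0.08,-0.08,1.15],0],[-0.7,[-0.08,-0.08,1.15],0],[-0.8,[-0.08,-0.08,1.15],0],[-0.8,[-0.08,-0.08,1.15],0],[-0.8,[-0.08,-0.08,1.15],0]]' 10
```

```text
clock: 17.75
eef_pos: [607.1, 90.3, 76.1]
eef_rot: [3.142, 0.0, 2.97]
wrist_force: [0.1, -0.2, 0.5]
finger_gap: 17.7
finger_force: 10.0
```

```bash
python3 -m creep '[[-0.8,[0,0,-0.15],0],[-0.8,[0,0,-0.15],0],[-0.8,[0.5,0,-0.15],0],[-0.8,[1.5,0,-0.15],0],[-0.8,[2.8,0,-0.15],0],[-0.8,[4.2,0,-0.15],0],[-0.8,[5.6,0,-0.15],0],[-0.8,[7,0,-0.15],0],[-0.8,[8.4,0,-0.15],0],[-0.8,[9.8,0,-0.15],0],[-0.8,[11,0,-0.15],0],[-0.8,[12.2,0,-0.15],0]]' 15; python3 -m creep '[[-0.8,[0,0,0],0],[-0.8,[0,0,0],0],[-0.8,[0,0,-1],0],[-0.8,[0,0,-2.5],0],[-0.8,[0,0,-4],0],[-0.8,[0,0,-5],0],[-0.8,[0,0,-5],0]]'
python3 -c "
from h import *
go((521.2,347.4),77.1)"
```

```text
clock: 18.95
eef_pos: [486.0, 111.2, 77.5]
eef_rot: [-3.142, 0.0, 2.97]
wrist_force: [0.0, 0.1, -0.7]
finger_gap: 17.5
finger_force: 15.0
clock: 19.65
eef_pos: [487.7, 111.2, 129.0]
eef_rot: [3.141, 0.002, 2.969]
wrist_force: [-0.2, 0.1, -0.6]
finger_gap: 17.5
finger_force: 15.0
at [487.7 111.2 129. ] yaw 170.14 gap 17.5 F [-0.2  0.1 -0.6] t 19.6
go cm 0.75 23.85 5.19
```

```bash
python3 -m creep '[[-0.8,[0.1,2,0],0],[-0.8,[0.2,5,0],0],[-0.8,[0.3,8.5,0],0],[-0.8,[0.4,12,0],0],[-0.8,[0.5,15.5,0],0],[-0.8,[0.6,18.5,0],0],[-0.8,[0.7,21,0],0],[-0.8,[0.75,23,0],0],[-0.8,[0.75,23.8,0],0],[-0.8,[0.75,23.8,0],0],[-0.8,[0.75,23.8,0],0],[-0.8,[0.75,23.8,1],0]]'; python3 -m creep '[[-0.8,[0,0,1],0],[-0.8,[0,0,2],0],[-0.8,[0,0,3],0],[-0.8,[0,0,3.8],0],[-0.8,[0,0,3.9],0],[-0.8,[0,0,3.9],0]]'
python3 -c "
from h import *
go((521.2,347.4),77.1)"
```

```text
clock: 20.85
eef_pos: [520.8, 346.3, 118.3]
eef_rot: [3.14, 0.002, 2.969]
wrist_force: [-0.1, 0.5, -0.8]
finger_gap: 17.0
finger_force: 15.0
clock: 21.45
eef_pos: [520.2, 346.9, 78.3]
eef_rot: [-3.141, -0.0, 2.97]
wrist_force: [0.1, -0.1, 0.1]
finger_gap: 17.8
finger_force: 15.0
at [520.2 346.9  78.3] yaw 170.14 gap 17.8 F [ 0.1 -0.1  0.1] t 21.4
go cm -0.09 0.07 0.12
```

```bash
python3 -m creep '[[-0.8,[-0.08,0.05,0.05],0],[-0.8,[-0.08,0.05,0.12],0],[-0.8,[-0.08,0.05,0.12],0]]'; python3 -m creep '[[-0.6,[0,0,0],0],[-0.4,[0,0,0],0],[-0.2,[0,0,0],0],[-0.1,[0,0,0],0],[-0.1,[0,0,-1],0],[-0.1,[0,0,-3],0],[-0.1,[0,0,-5],0],[-0.1,[0,0,-7],0],[-0.1,[0,-4,-7],0],[-0.1,[0,-8,-7],0],[-0.1,[0,-12,-7],0],[-0.1,[0,-16,-7],0]]'
python3 -c "
from h import *
a=manip.camera('top')[:,:,::-1];b=manip.camera('side')[:,:,::-1]
cv2.imwrite('pics/s4.png',cv2.hconcat([cv2.resize(b[270:370,230:350],(400,333),interpolation=cv2.INTER_CUBIC),cv2.resize(a[167:267,140:260],(400,333),interpolation=cv2.INTER_CUBIC)]))
cv2.imwrite('pics/top4.png',a)
go((507.9,-117.8),75)"
```

```text
clock: 21.75
eef_pos: [521.1, 347.3, 77.3]
eef_rot: [3.142, 0.0, 2.97]
wrist_force: [0.1, -0.3, -0.4]
finger_gap: 17.4
finger_force: 15.0
clock: 22.95
eef_pos: [493.3, 188.3, 148.1]
eef_rot: [3.141, 0.001, 2.97]
wrist_force: [0.5, -0.3, 1.1]
finger_gap: 42.5
finger_force: 0.0
at [493.4 186.4 148.3] yaw 169.97 gap 42.7 F [-0.1  0.8 -0.4] t 23.1
go cm -6.73 -29.71 7.33
```

View pics/s4.png

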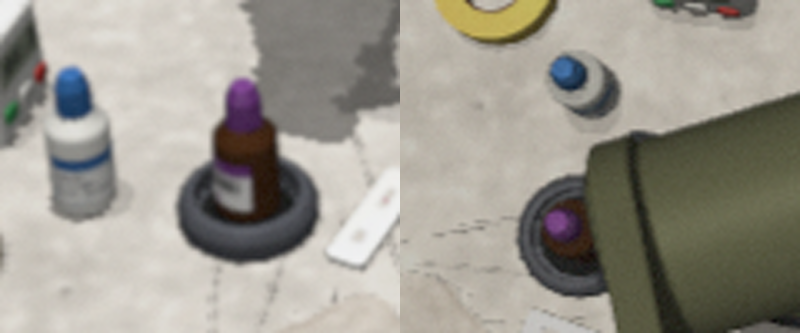

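Purple stands upright in the holder, at (304,315) in the side picture, and blue hasn't moved. Back to green on the pad.

```bash
python3 -m creep '[[-0.1,[-0.7,-3,0],0],[-0.1,[-1.6,-7,0],0],[-0.1,[-2.5,-11,0],0],[-0.1,[-3.4,-15,0],0],[-0.1,[-4.3,-19,0],0],[-0.1,[-5.2,-23,0],0],[-0.1,[-6,-26.5,0],0],[-0.1,[-6.5,-28.7,0],0],[-0.1,[-6.7,-29.6,1],0],[-0.1,[-6.7,-29.6,3],0],[-0.1,[-6.7,-29.6,5],0],[-0.1,[-6.7,-29.6,5.8],0]]'; python3 -m creep '[[-0.1,[0,0,0],0],[-0.1,[0,0,0],0],[-0.1,[0,0,0],0]]'
python3 -c "
from h import *
go((507.5,-117.5),75)"
```

```text
clock: 24.25
eef_pos: [508.5, -112.4, 87.3]
eef_rot: [3.141, -0.003, 2.97]
wrist_force: [-0.8, 0.0, 0.6]
finger_gap: 42.2
finger_force: 0.0
clock: 24.55
eef_pos: [509.6, -113.3, 90.2]
eef_rot: [-3.141, 0.002, 2.97]
wrist_force: [0.3, -0.5, 0.4]
finger_gap: 42.4
finger_force: 0.0
at [ 509.6 -113.3   90.2] yaw 170.16 gap 42.4 F [ 0.3 -0.5  0.4] t 24.6
go cm 0.13 -0.45 1.52
```

```bash
python3 -m creep '[[-0.1,[0.13,-0.45,0],0],[-0.1,[0.13,-0.45,0.7],0],[-0.1,[0.13,-0.45,1.5],0],[-0.1,[0.13,-0.45,1.5],0],[-0.3,[0.13,-0.45,1.5],0],[-0.5,[0.13,-0.45,1.5],0],[-0.7,[0.13,-0.45,1.5],0],[-0.8,[0.13,-0.45,1.5],0],[-0.8,[0.13,-0.45,1.5],0],[-0.8,[0.13,-0.45,1.5],0]]' 15; python3 -m creep '[[-0.8,[0,0,-1],0],[-0.8,[0,0,-2.5],0],[-0.8,[0,0,-4],0],[-0.8,[0,0,-5],0],[-0.8,[0,0,-5],0],[-0.8,[0,0,-5],0]]'
python3 -c "
from h import *
go((486,111.3),77.6)"
```

```text
clock: 25.55
eef_pos: [507.1, -117.7, 74.4]
eef_rot: [-3.142, 0.0, 2.97]
wrist_force: [0.1, 0.3, 1.2]
finger_gap: 17.3
finger_force: 15.0
clock: 26.15
eef_pos: [506.8, -117.7, 124.1]
eef_rot: [3.142, -0.0, 2.97]
wrist_force: [0.2, -0.4, 0.4]
finger_gap: 17.5
finger_force: 15.0
at [ 506.8 -117.7  124.1] yaw 170.14 gap 17.5 F [ 0.2 -0.4  0.4] t 26.1
go cm 5.97 22.2 4.65
```

```bash
python3 -m creep '[[-0.8,[0.5,2,0],0],[-0.8,[1.3,5,0],0],[-0.8,[2.3,8.5,0],0],[-0.8,[3.3,12,0],0],[-0.8,[4.2,15.5,0],0],[-0.8,[5,18.5,0],0],[-0.8,[5.6,20.7,0],0],[-0.8,[5.9,21.8,0],0],[-0.8,[5.95,22.15,0],0],[-0.8,[5.95,22.15,0],0],[-0.8,[5.95,22.15,0],0],[-0.8,[5.95,22.15,1],0]]'; python3 -m creep '[[-0.8,[0,0,1],0],[-0.8,[0,0,2],0],[-0.8,[0,0,3],0],[-0.8,[0,0,3.6],0],[-0.8,[0,0,3.6],0],[-0.8,[0,0,3.6],0],[-0.8,[0,0,3.6],0]]'
python3 -c "
from h import *
go((486,110.8),77)"
```

```text
clock: 27.35
eef_pos: [487.0, 110.0, 114.8]
eef_rot: [3.141, 0.002, 2.969]
wrist_force: [0.4, 0.8, -0.3]
finger_gap: 17.4
finger_force: 15.0
clock: 28.05
eef_pos: [486.5, 110.8, 78.6]
eef_rot: [3.141, 0.001, 2.97]
wrist_force: [0.1, 0.0, -1.3]
finger_gap: 17.4
finger_force: 15.0
at [486.5 110.8  78.6] yaw 170.15 gap 17.4 F [ 0.1  0.  -1.3] t 28.1
go cm 0.05 -0.01 0.16
```

```bash
python3 -m creep '[[-0.8,[0,0,0.15],0],[-0.8,[-0.5,0,0.15],0],[-0.8,[-1.5,0,0.15],0],[-0.8,[-2.5,0,0.15],0],[-0.8,[-3.5,0,0.15],0],[-0.8,[-4.5,0,0.15],0],[-0.8,[-5.5,0,0.15],0],[-0.8,[-6.5,0,0.15],0],[-0.8,[-7.5,0,0.15],0],[-0.8,[-8.5,0,0.15],0],[-0.8,[-9,0,0.15],0],[-0.8,[-9,0,0.15],0]]'
python3 -c "
from h import *
go((608.6,90),77)"
```

```text
clock: 29.25
eef_pos: [575.4, 95.2, 76.6]
eef_rot: [3.142, -0.0, 2.969]
wrist_force: [0.4, -0.9, -0.4]
finger_gap: 17.4
finger_force: 15.0
at [575.4  95.2  76.6] yaw 170.13 gap 17.4 F [ 0.4 -0.9 -0.4] t 29.2
go cm -3.36 0.06 -0.04
```

```bash
python3 -m creep '[[-0.8,[-0.6,0,-0.04],0],[-0.8,[-1.2,0,-0.04],0],[-0.8,[-1.8,0,-0.04],0],[-0.8,[-2.4,0,-0.04],0],[-0.8,[-2.8,0,-0.04],0],[-0.8,[-3.1,0,-0.04],0],[-0.8,[-3.1,0,-0.04],0],[-0.8,[-3.1,0,-0.04],0]]'
python3 -m creep '[[-0.8,[-0.1,0,0],0],[-0.8,[-0.1,0,0],0],[-0.8,[-0.1,0,0],0]]'
python3 -m creep '[[-0.8,[-0.1,0,0],0],[-0.8,[-0.1,0,0],0],[-0.8,[-0.1,0,0],0]]'
python3 -m creep '[[-0.8,[-0.1,0,0],0],[-0.8,[-0.1,0,0],0],[-0.8,[-0.1,0,0],0]]'
```

```text
clock: 30.05
eef_pos: [605.4, 90.1, 77.1]
eef_rot: [-3.142, -0.0, 2.97]
wrist_force: [0.7, 0.6, -1.1]
finger_gap: 17.7
finger_force: 15.0
clock: 30.35
eef_pos: [606.4, 89.9, 77.2]
eef_rot: [-3.142, -0.0, 2.97]
wrist_force: [-0.8, 0.4, -0.7]
finger_gap: 17.5
finger_force: 15.0
clock: 30.65
eef_pos: [607.4, 89.7, 77.1]
eef_rot: [-3.142, -0.0, 2.97]
wrist_force: [0.5, -1.1, -0.9]
finger_gap: 17.2
finger_force: 15.0
clock: 30.95
eef_pos: [608.3, 89.5, 77.1]
eef_rot: [-3.142, -0.0, 2.97]
wrist_force: [-1.2, -0.2, 0.1]
finger_gap: 17.3
finger_force: 15.0
```

```bash
for i in 1; do python3 -m creep '[[-0.8,[-0.05,0,0],0],[-0.8,[-0.05,0,0],0],[-0.8,[-0.05,0,0],0]]'; done
python3 -m creep '[[-0.8,[-0.05,0,0],0],[-0.8,[-0.05,0,0],0],[-0.8,[-0.05,0,0],0]]'
python3 -m creep '[[-0.8,[-0.05,0,0],0],[-0.8,[-0.05,0,0],0],[-0.8,[-0.05,0,0],0]]'
```

```text
clock: 31.25
eef_pos: [608.7, 89.5, 77.0]
eef_rot: [-3.141, -0.001, 2.97]
wrist_force: [-3.2, 0.7, 1.0]
finger_gap: 17.3
finger_force: 15.0
clock: 31.55
eef_pos: [609.0, 89.4, 77.0]
eef_rot: [-3.141, -0.001, 2.97]
wrist_force: [-4.9, 1.1, 0.6]
finger_gap: 17.4
finger_force: 15.0
clock: 31.85
eef_pos: [609.4, 89.4, 76.9]
eef_rot: [-3.141, -0.001, 2.97]
wrist_force: [-6.2, 2.1, 0.5]
finger_gap: 17.5
finger_force: 15.0
```

Against the stop. I'll ease off to light contact, lower 1.5 mm, release and rise.

```bash
python3 -m creep '[[-0.8,[0.08,0,0],0],[-0.8,[0.08,0,0.08],0],[-0.8,[0.08,0,0.14],0],[-0.8,[0.08,0,0.14],0],[-0.8,[0.08,0,0.14],0]]'; python3 -m creep '[[-0.7,[0,0,0],0],[-0.55,[0,0,0],0],[-0.4,[0,0,0],0],[-0.2,[0,0,0],0],[-0.1,[0,0,0],0],[-0.1,[0,0,-0.5],0],[-0.1,[0,0,-2],0],[-0.1,[0,0,-4],0],[-0.1,[0,0,-6],0],[-0.1,[0,0,-6],0],[-0.1,[0,0,-6],0]]'
python3 -c "
from h import *
go((501.0,-197.7),74.8)"
```

```text
clock: 32.35
eef_pos: [609.1, 89.4, 75.7]
eef_rot: [-3.142, -0.0, 2.97]
wrist_force: [-3.6, 1.7, -0.4]
finger_gap: 17.3
finger_force: 15.0
clock: 33.45
eef_pos: [609.2, 89.4, 136.3]
eef_rot: [3.141, 0.001, 2.97]
wrist_force: [-0.0, -0.4, -1.1]
finger_gap: 42.2
finger_force: 0.0
at [609.2  89.4 136.3] yaw 170.15 gap 42.2 F [-0.  -0.4 -1.1] t 33.5
go cm 5.75 -30.14 6.15
```

```bash
python3 -m creep '[[-0.1,[1,-3,0],0],[-0.1,[2,-7,0],0],[-0.1,[3,-11,0],0],[-0.1,[4,-15,0],0],[-0.1,[5,-19,0],0],[-0.1,[5.5,-23,0],0],[-0.1,[5.7,-26.5,0],0],[-0.1,[5.75,-29,0],0],[-0.1,[5.75,-30.1,0],0],[-0.1,[5.75,-30.1,0],0],[-0.1,[5.75,-30.1,2],0],[-0.1,[5.75,-30.1,4.5],0]]'; python3 -m creep '[[-0.1,[0,0,0],0],[-0.1,[0,0,0],0],[-0.1,[0,0,0],0]]'
python3 -c "
from h import *
go((501.0,-197.7),74.8)
a=manip.camera('top')[:,:,::-1];b=manip.camera('side')[:,:,::-1]
r=lambda i:cv2.resize(i,(400,500),interpolation=cv2.INTER_CUBIC)
cv2.imwrite('pics/s5.png',cv2.hconcat([r(a[165:265,290:370]),r(b[130:255,270:370])]))"
```

```text
clock: 34.65
eef_pos: [501.7, -196.2, 90.7]
eef_rot: [-3.141, 0.002, 2.971]
wrist_force: [-0.2, -0.0, -0.6]
finger_gap: 42.3
finger_force: 0.0
clock: 34.95
eef_pos: [501.6, -197.0, 91.9]
eef_rot: [-3.141, 0.001, 2.97]
wrist_force: [0.2, 0.9, -0.4]
finger_gap: 42.1
finger_force: 0.0
at [ 501.6 -197.    91.9] yaw 170.19 gap 42.1 F [ 0.2  0.9 -0.4] t 35.0
go cm 0.05 -0.08 1.71
```

View pics/s5.png

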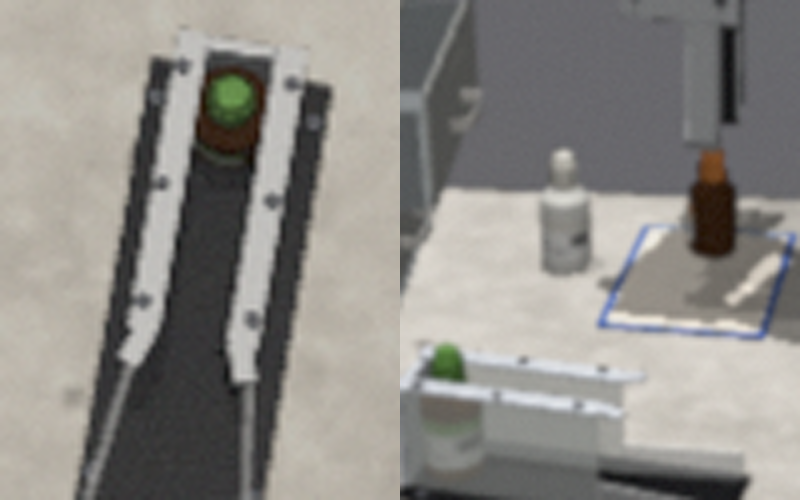

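Green is upright at the back end, at (336,184) in the top view. Now orange.

```bash
python3 -m creep '[[-0.1,[0.05,-0.08,0.8],0],[-0.1,[0.05,-0.08,1.65],0],[-0.1,[0.05,-0.08,1.65],0],[-0.1,[0.05,-0.08,1.65],0],[-0.3,[0.05,-0.08,1.65],0],[-0.5,[0.05,-0.08,1.65],0],[-0.7,[0.05,-0.08,1.65],0],[-0.8,[0.05,-0.08,1.65],0],[-0.8,[0.05,-0.08,1.65],0],[-0.8,[0.05,-0.08,1.65],0]]' 15; python3 -m creep '[[-0.8,[0,0,-1],0],[-0.8,[0,0,-2.5],0],[-0.8,[0,0,-4],0],[-0.8,[0,0,-5],0],[-0.8,[0,0,-5],0],[-0.8,[0,0,-5],0]]'
python3 -c "
from h import *
go((486,110.8),77)"
```

```text
clock: 36.05
eef_pos: [500.4, -198.0, 74.4]
eef_rot: [-3.142, 0.0, 2.97]
wrist_force: [-1.5, -0.5, 1.2]
finger_gap: 17.8
finger_force: 15.0
clock: 36.65
eef_pos: [500.2, -198.0, 124.1]
eef_rot: [3.142, -0.0, 2.97]
wrist_force: [-0.5, -0.7, 0.3]
finger_gap: 16.9
finger_force: 15.0
at [ 500.2 -198.   124.1] yaw 170.15 gap 16.9 F [-0.5 -0.7  0.3] t 36.6
go cm 6.68 30.18 4.71
```

```bash
python3 -m creep '[[-0.8,[0.4,2,0],0],[-0.8,[1,5,0],0],[-0.8,[1.8,8,0],0],[-0.8,[2.6,12,0],0],[-0.8,[3.5,16,0],0],[-0.8,[4.4,20,0],0],[-0.8,[5.2,23.5,0],0],[-0.8,[6,26.5,0],0],[-0.8,[6.4,28.5,0],0],[-0.8,[6.6,29.7,0],0],[-0.8,[6.68,30.1,0],0],[-0.8,[6.68,30.1,0],0]]'; python3 -m creep '[[-0.8,[0,0,0],0],[-0.8,[0,0,1],0],[-0.8,[0,0,2],0],[-0.8,[0,0,3],0],[-0.8,[0,0,4],0],[-0.8,[0,0,4.6],0],[-0.8,[0,0,4.6],0],[-0.8,[0,0,4.6],0],[-0.8,[0,0,4.6],0]]'
python3 -c "
from h import *
go((486,110.8),77)"
```

```text
clock: 37.85
eef_pos: [486.0, 109.8, 123.9]
eef_rot: [-3.141, -0.001, 2.97]
wrist_force: [0.3, 0.2, -0.8]
finger_gap: 18.0
finger_force: 15.0
clock: 38.75
eef_pos: [486.2, 110.0, 78.6]
eef_rot: [3.141, 0.001, 2.97]
wrist_force: [0.1, 0.2, -0.2]
finger_gap: 17.5
finger_force: 15.0
at [486.2 110.   78.6] yaw 170.15 gap 17.5 F [ 0.1  0.2 -0.2] t 38.8
go cm 0.04 0.07 0.16
```

```bash
python3 -m creep '[[-0.8,[0,0.06,0.16],0],[-0.8,[-0.5,0.06,0.16],0],[-0.8,[-1.5,0.06,0.16],0],[-0.8,[-2.5,0.06,0.16],0],[-0.8,[-3.5,0.06,0.16],0],[-0.8,[-4.5,0.06,0.16],0],[-0.8,[-5.5,0.06,0.16],0],[-0.8,[-6.5,0.06,0.16],0],[-0.8,[-7.5,0.06,0.16],0],[-0.8,[-8.3,0.06,0.13],0],[-0.8,[-8.8,0.06,0.12],0],[-0.8,[-8.8,0.06,0.12],0]]'
python3 -m creep '[[-0.8,[-0.1,0,0],0],[-0.8,[-0.1,0,0],0],[-0.8,[-0.1,0,0],0]]'
python3 -m creep '[[-0.8,[-0.1,0,0],0],[-0.8,[-0.1,0,0],0],[-0.8,[-0.1,0,0],0]]'
python3 -m creep '[[-0.8,[-0.1,0,0],0],[-0.8,[-0.1,0,0],0],[-0.8,[-0.1,0,0],0]]'
```

```text
clock: 39.95
eef_pos: [573.3, 95.4, 77.0]
eef_rot: [3.142, 0.0, 2.969]
wrist_force: [0.6, -0.7, 0.3]
finger_gap: 17.3
finger_force: 15.0
clock: 40.25
eef_pos: [573.7, 95.4, 77.1]
eef_rot: [-3.142, 0.0, 2.97]
wrist_force: [-0.3, -0.6, -0.1]
finger_gap: 17.5
finger_force: 15.0
clock: 40.55
eef_pos: [574.8, 95.2, 77.1]
eef_rot: [-3.142, -0.0, 2.97]
wrist_force: [-0.1, 0.1, -0.1]
finger_gap: 17.2
finger_force: 15.0
clock: 40.85
eef_pos: [575.8, 95.0, 77.0]
eef_rot: [-3.142, 0.0, 2.97]
wrist_force: [0.6, -0.2, -0.3]
finger_gap: 17.4
finger_force: 15.0
```

```bash
python3 -m creep '[[-0.8,[-0.1,0,0],0],[-0.8,[-0.1,0,0],0],[-0.8,[-0.1,0,0],0]]'
python3 -m creep '[[-0.8,[-0.05,0,0],0],[-0.8,[-0.05,0,0],0],[-0.8,[-0.05,0,0],0]]'
python3 -m creep '[[-0.8,[-0.05,0,0],0],[-0.8,[-0.05,0,0],0],[-0.8,[-0.05,0,0],0]]'
python3 -m creep '[[-0.8,[-0.05,0,0],0],[-0.8,[-0.05,0,0],0],[-0.8,[-0.05,0,0],0]]'
```

```text
clock: 41.15
eef_pos: [576.8, 94.8, 77.0]
eef_rot: [-3.142, 0.0, 2.97]
wrist_force: [-0.5, -1.2, -0.5]
finger_gap: 17.4
finger_force: 15.0
clock: 41.45
eef_pos: [577.3, 94.7, 77.1]
eef_rot: [-3.142, 0.0, 2.97]
wrist_force: [0.1, 0.9, -0.2]
finger_gap: 17.3
finger_force: 15.0
clock: 41.75
eef_pos: [577.7, 94.6, 77.0]
eef_rot: [-3.142, -0.0, 2.97]
wrist_force: [0.6, -1.2, -0.9]
finger_gap: 17.0
finger_force: 15.0
clock: 42.05
eef_pos: [578.2, 94.6, 77.0]
eef_rot: [-3.142, -0.0, 2.97]
wrist_force: [-0.2, -0.2, -0.2]
finger_gap: 17.4
finger_force: 15.0
```

```bash
python3 -m creep '[[-0.8,[-0.05,0,0],0],[-0.8,[-0.05,0,0],0],[-0.8,[-0.05,0,0],0]]'
python3 -m creep '[[-0.8,[-0.05,0,0],0],[-0.8,[-0.05,0,0],0],[-0.8,[-0.05,0,0],0]]'
python3 -m creep '[[-0.8,[-0.05,0,0],0],[-0.8,[-0.05,0,0],0],[-0.8,[-0.05,0,0],0]]'
```

```text
clock: 42.35
eef_pos: [578.6, 94.5, 77.0]
eef_rot: [-3.142, -0.0, 2.97]
wrist_force: [-2.9, -0.3, 0.9]
finger_gap: 17.4
finger_force: 15.0
clock: 42.65
eef_pos: [579.0, 94.4, 77.0]
eef_rot: [-3.141, -0.001, 2.97]
wrist_force: [-5.2, 0.8, 2.4]
finger_gap: 17.8
finger_force: 15.0
clock: 42.95
eef_pos: [579.3, 94.4, 77.0]
eef_rot: [-3.141, -0.001, 2.97]
wrist_force: [-7.0, 0.7, 3.3]
finger_gap: 17.5
finger_force: 15.0
```

```bash
python3 -m creep '[[-0.8,[0.08,0,0],0],[-0.8,[0.08,0,0.08],0],[-0.8,[0.08,0,0.14],0],[-0.8,[0.08,0,0.14],0],[-0.8,[0.08,0,0.14],0]]'; python3 -m creep '[[-0.7,[0,0,0],0],[-0.55,[0,0,0],0],[-0.4,[0,0,0],0],[-0.2,[0,0,0],0],[-0.1,[0,0,0],0],[-0.1,[0,0,-0.5],0],[-0.1,[0,0,-2],0],[-0.1,[0,0,-4],0],[-0.1,[0,0,-7],0],[-0.1,[0,0,-10],0],[-0.1,[0,0,-10],0],[-0.1,[0,0,-10],0]]'; python3 -m creep '[[-0.1,[1,-3,0],0],[-0.1,[2,-7,0],0],[-0.1,[3,-11,0],0],[-0.1,[4,-15,0],0],[-0.1,[5,-19,0],0],[-0.1,[6,-22,0],0],[-0.1,[6,-22,0],0],[-0.1,[6,-22,0],0]]'
python3 -c "
from h import *
a=manip.camera('top')[:,:,::-1];b=manip.camera('side')[:,:,::-1]
g=lambda i,s:cv2.resize(i,s,interpolation=cv2.INTER_CUBIC)
cv2.imwrite('pics/s6.png',cv2.hconcat([g(a[165:285,150:360],(420,240)),g(b[170:350,230:410],(360,360))[:240]]) if 0 else cv2.hconcat([g(a[165:265,290:370],(400,500)),g(b[200:350,230:350],(400,500))]))"
```

```text
clock: 43.45
eef_pos: [578.9, 94.4, 75.6]
eef_rot: [-3.142, -0.0, 2.97]
wrist_force: [-3.2, 0.6, 1.4]
finger_gap: 17.5
finger_force: 15.0
clock: 44.65
eef_pos: [579.1, 94.4, 176.8]
eef_rot: [3.141, 0.002, 2.97]
wrist_force: [0.4, -0.5, -0.4]
finger_gap: 42.2
finger_force: 0.0
clock: 45.45
eef_pos: [481.8, -112.2, 175.2]
eef_rot: [3.141, -0.001, 2.968]
wrist_force: [0.8, -0.1, -0.0]
finger_gap: 42.4
finger_force: 0.0
```

View pics/s6.png

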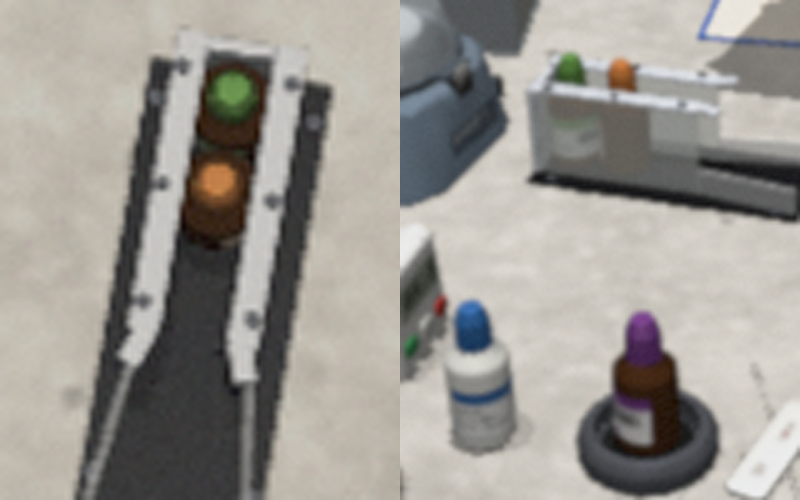

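Green is at the back with orange about 31 mm in front of it, both upright. Purple stands in the holder and blue is where it was.

```bash
python3 -c "
from cell import manip
print(manip.sign_off())"
```

```text
the job is handed in; nothing more can be done
None
```

I've handed the job in: purple stands in the round holder, green is back in the lane against the back stop, and orange is close up in front of it. All three are upright, the blue and white bottles were left alone, and it took about 46 s.

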